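# Clamp a bracket in the turntable vise, turn it to the front and hold it

### The job

Crank the small vise on the turntable until its jaw is tight on the bracket standing in it, then turn the turntable until the bracket's round boss faces squarely to the front (the bench edge behind the robot), so that it can be worked on. Take hold of the turntable, by its rim for instance, keep it still there and finish while holding it. Leave the other things on the bench where they are.

Things in the scene. Friction and masses are not known exactly. Their poses are not given: they have to be found in the camera images.
- bench: the bench top, black mat; its frame is the robot's: origin under the robot base on the surface, x ahead of the robot, y left, z up. The front is the -x side, the edge behind the robot
- stand: fixed foot of the turntable, a dark steel disc 200 mm across under it; origin on the turning axis at bench level. Does not turn: keeps the yaw (within 0.3 rad of the bench's) at which the turntable started
- turntable: turning aluminium disc, 300 mm across, top face 50 mm above the bench, with a grey machine vise bolted on it. No lock or stop: turns either way with a drag of about 0.8 N m (5 to 6 N at the rim) and stays where it is left. Origin: on the turning axis at bench level. Its y axis lies along the vise screw, towards the crank; at the start that is the robot's left (+y), up to 0.3 rad either way
- fixed_jaw (a point): middle of the fixed jaw's gripping face, at y = -20 mm in the turntable's frame. Vise bed 76 mm wide, from y = -100 to +132 mm; jaws 80 mm wide (x), tops 135 mm above the bench, from y = -88 mm (back of the fixed jaw) to about +80 mm; the bracket stands on the bed's ways, 100 mm above the bench
- rim (a point): a point on the top of the turntable's rim, on the turntable's -x side. The rim is an upright lip all round the disc, 8 mm thick, the middle of its thickness 146 mm from the turning axis, its top 74 mm above the bench (24 mm above the disc); it can be pinched from above at any place clear of the vise's screw and crank
- jaw: moving jaw of the vise, grey with a steel jaw plate, 80 mm wide and 35 mm high; slides towards the turntable's -y as the vise closes
- jaw_face (a point): middle of the moving jaw's gripping face; it is tight on the bracket when it lies 24 mm from the fixed jaw's face, 8 to 11 mm further along the turntable's -y than at the start
- crank (a joint): turn of the crank in rad, 0 with its arm straight up; grows clockwise as seen from the crank end looking at the vise, which closes it, 8 mm of jaw travel a full turn. Starts between -1.2 and 1.2. It takes 2 to 4 N at the grip until the jaw meets the bracket, at 7 to 7.5, then rises to a firm 6 to 10 N and stops at about 8.0; let go, it gives back up to 0.4 rad and stays tight
- crank_grip (a point): middle of the crank's bright steel grip: a sleeve 24 mm thick and 70 mm long that spins freely on its pin, lying level and parallel to the vise screw, this point 45 mm outside the crank arm's plane, the grip's ends 36 mm inwards and 34 mm outwards of it. It goes round the screw axis in an upright circle of 45 mm radius
- screw_axis (a point): centre of the circle that crank_grip goes round: on the vise screw's axis, 90 mm above the bench, 210 mm from the turning axis
- bracket: cast aluminium bracket standing loose between the jaws: foot 56 (x) by 24 (y, as clamped) by 36 mm high, above it an upright plate with a rounded top, 92 mm high in all, with one round boss, 34 mm across, 24 mm out of the plate on the -y side; two small ribs on the other. 0.3 to 0.6 kg. Origin: centre of its underside; the boss faces along its -y, at first within 0.06 rad of the turntable's -y
- boss_end (a point): centre of the boss's end face, 30 mm from the bracket's middle towards its -y, 64 mm above its underside
- tin_lid: steel tin lid lying flat, 110 mm across, 7 mm high; origin: centre of its underside. To be left alone
- filler_tin: open tin of filler, 104 mm across, 115 mm high; origin: centre of its underside. To be left alone
- mixing_tub: white open mixing tub, 116 mm across the rim, 110 mm high; origin: centre of its underside. To be left alone
- spray_can: grey spray can, 66 mm across, 198 mm high; origin: centre of its underside. To be left alone
- putty_knife: putty knife lying flat, 180 mm long along its x, blade towards +x from its origin, 15 mm high. To be left alone
- steel_rule: steel rule lying flat, 300 mm along its x, 28 by 4 mm; origin: centre of its underside. To be left alone
Mind the look-alikes: they are no part of the job. There is more than one size of the bracket; the one meant has the size given above.

How it is judged:
By the outcome, as a careful person would: the job done as asked, in the order asked, and still so for the second after the job is handed in, while the arm keeps its last pose, push and grip.
It also fails if it takes over 64 s, if anything falls off the work surface, if the arm or the gripper's body presses on something with over 40 N, if the wrist force passes 120 N, or if a joint passes its speed limit or range.

### The arm

A 6-joint arm with a two-finger parallel gripper is mounted at the origin on the work surface. World frame = base frame: x ahead of the robot, y to its left, z up, the work surface at z = 0. Lengths are in m, angles in rad, forces in N, time in s.
With the tool pointing down it reaches from about 0.3 to 0.775 m from the base axis. Payload 14.6 kg.
Tool frame: the origin (TCP) lies at the very end of the fingers, on their centre line; the grasp point (between the pads) lies 19 mm behind it (ctrl.hold_point_z is the z of the grasp point in the tool frame, in m); z points along the fingers, y is the direction in which the jaws open and shut (so a half turn about z gives the same grasp; the last joint's range is limited). The gripper opens to 94 mm and grips with 3 to 60 N. Pads are 16 mm wide; open, the fingers measure 119 mm over their backs; the gripper's body (75 mm by 177 mm) begins 78 mm behind the grasp point.
Start: joints at [1.134, 0.3, 1.521, -0, 1.321, -0.067], TCP at [0.199, 0.513, 0.205] pointing down, gripper open.
Joint ranges: [-3.03, 3.03], [-0.79, 2.21], [0.23, 2.52], [-1.04, 4.18], [0, 3.07], [-2.55, 2.55]. Speed limits (rad/s): [2.22, 2.22, 2.57, 3.14, 3.14, 3.14].

### API

Orientations are given as [roll, pitch, yaw] about the fixed x, y, z axes, in that order (R = Rz(yaw) Ry(pitch) Rx(roll)).
In Python, from station import ctrl, cams, hand_in gives the robot as it stands.
- The arm moves only by the tool servo_tool, never from a script. Its argument "rows" is a list of rows, each a list of 7 numbers: the shift along the world's x, y, z in m, then the turn, a rotation vector about the world's x, y, z in rad, then the gripper command: -1 is shut, 1 is fully open, values between are in proportion. A call has exactly 8 rows; each row is the pose to reach, as a shift and turn from the pose measured when the call began; what a row does not reach only later rows make up. A row lasts 1/12 s, in which the tool goes at most 41.7 mm and 7.16 degrees, less where a joint would pass 70% of its speed; a pose out of reach is approached as far as the arm can. A call with a gripper value outside its range is refused whole. The fingers move at their own pace and stop on an object; "newtons" is the grip in N (left out, the last holds). Time passes only in rows, so rows that repeat a pose let the fingers close, or fill a call up. It gives the time, the measured TCP pose, the force and the opening at its end, in the units of the state.
- ctrl.get_obs(): the state, without advancing time (a new reading comes with each control period).
- cams.camera(name): name is "scene" or "top" or "wrist"; returns a dict with "image" (400x640x3 uint8, red, green, blue), "depth" (400x640 float32, m along the optical axis (not along the pixel's ray), 0 where there is no reading), "fx", "fy", "cx", "cy" (pixels), "rvec" (rotation vector, rad) and "tvec" (3), from world to camera coordinates, as OpenCV has them; the wrist camera has in their place "hand_eye" (4x4, takes a point from camera to tool coordinates, whose origin is the TCP and whose axes are the flange's). Camera axes: x right, y down, z forward; pixel columns grow to the right and rows downward; lengths in m; the calibration is good to about 2 mm. A picture is of the moment at which its call begins: read the wrist's pose just before it.
- hand_in(): hands the job in, once; it reports no verdict.
Trained networks look in a picture, given as the dict that the camera call returned (one of the last four; its "shot" number tells which), for a name from the list of things; names that differ only in an ending like _2 or _b are one class to them, and where a whole thing is asked for, a point or a joint stands for the part that bears it (a point fixed in the world has none). Each returns a list of dicts, best first, with "p" (0 to 1); they miss things now and then, are a little off and sometimes report something else, mostly with a low value. They report only what shows in the picture. A call takes as long as a camera call. They do not tell look-alikes from the thing itself.
- cams.spot_in(picture, name): "box" ([left, top, right, bottom] as shares, 0 to 1, of the picture: columns of its width, rows of its height, round what is visible of it).
- cams.place_of(picture, name): "at" ([column, row] as shares, 0 to 1, of the picture: columns of its width, rows of its height: a listed point, or the origin of a listed thing).
The state is a dict: "time_s": time; "qpos": joint angles; "joint_vel": joint speeds; "tau": joint torques, N m; "ee_pos": TCP position; "eef_rot": TCP orientation; "force": force on the tool from outside, world axes, zero at the start; "moment": the same for the moment, N m; "grip_width": finger opening in m.
Only numpy, scipy, OpenCV 4.12 (cv2) and the standard library are available. Lean on these libraries where they do the work, as an engineer would, in place of code of your own. Each camera call takes 0.05 s, during which the arm holds its last target.

## Working session

There is one attempt and no reset: what is moved stays moved. The work goes in short steps, Python scripts to look and compute and a tool call to move; the robot and the scene stay as the last step left them, time stands still between calls to the robot, and variables do not carry over. Pictures are saved under pics/ and viewed, and the job is handed in when it is done.

Besides the shell and the picture viewer there is one more tool, called after "Call:" in YAML: its name, and indented under it one key for each argument. servo_tool: Moves the arm, as the interface text tells. Its arguments: {"type":"object","properties":{"rows":{"type":"array"},"newtons":{"type":"number"}},"required":["rows"]}

```bash
ls; mkdir -p pics; cat > h.py <<'E'
import numpy as np, cv2
from station import ctrl, cams
from scipy.spatial.transform import Rotation as R
def shot(n):
    o=ctrl.get_obs(); p=cams.camera(n)
    if n=='wrist':
        T=np.eye(4); T[:3,:3]=R.from_euler('xyz',o['eef_rot']).as_matrix(); T[:3,3]=o['ee_pos']
        p['c2w']=T@np.array(p['hand_eye'])
    else:
        M=np.eye(4); M[:3,:3]=cv2.Rodrigues(np.array(p['rvec'],float))[0]; M[:3,3]=np.array(p['tvec']).ravel()
        p['c2w']=np.linalg.inv(M)
    return p
def pt(p,u,v,d=None):
    if d is None:
        w=p['depth'][max(0,int(v)-1):int(v)+2,max(0,int(u)-1):int(u)+2]; w=w[w>0]; d=np.median(w) if len(w) else 0
    c=np.array([(u-p['cx'])/p['fx']*d,(v-p['cy'])/p['fy']*d,d,1]); return (p['c2w']@c)[:3]
def ray_z(p,u,v,z):
    a=pt(p,u,v,0.0001); b=pt(p,u,v,1.0); t=(z-a[2])/(b[2]-a[2]); return a+t*(b-a)
def cloud(p):
    d=p['depth']; v,u=np.mgrid[:400,:640]
    c=np.stack([(u-p['cx'])/p['fx']*d,(v-p['cy'])/p['fy']*d,d],-1)
    return c@p['c2w'][:3,:3].T+p['c2w'][:3,3]
def proj(p,P):
    c=np.linalg.inv(p['c2w'])@np.append(P,1); return c[0]/c[2]*p['fx']+p['cx'],c[1]/c[2]*p['fy']+p['cy']
def save(p,n,crop=None,s=1):
    im=p['image'][:,:,::-1]
    if crop: im=im[crop[1]:crop[3],crop[0]:crop[2]]
    cv2.imwrite('pics/'+n,cv2.resize(im,None,fx=s,fy=s,interpolation=cv2.INTER_CUBIC))
E
python3 - <<'E'
from h import *
o=ctrl.get_obs(); print(o, ctrl.hold_point_z)
for n in ['scene','top','wrist']:
    p=shot(n); save(p,n+'0.png'); print(n,p['c2w'].round(3).tolist(),p['fx'],p['cx'],p['cy'])
    for t in ['screw_axis','crank_grip','jaw_face','fixed_jaw','boss_end','rim','stand','turntable','bracket','crank'][:9]:
        try:
            print(t,[(round(q['p'],2),round(q['at'][0]*640),round(q['at'][1]*400),pt(p,q['at'][0]*640,q['at'][1]*400).round(3).tolist()) for q in cams.place_of(p,t)[:3]])
        except Exception as e: print(t,e)
E
```

```text
pics
{'time_s': 0.0, 'qpos': array([ 1.13443470e+00,  3.00498464e-01,  1.52158909e+00,  4.56056863e-06,
        1.32071480e+00, -6.66083843e-02]), 'joint_vel': array([ 0.00029525,  0.0011444 ,  0.00036303, -0.00146479,  0.00077194,
        0.00021748]), 'tau': array([-9.05595675e-05, -5.31807411e+01, -3.52734840e+01,  7.07485923e-02,
        2.43849086e-02, -1.08827867e-04]), 'ee_pos': array([0.19865312, 0.51258074, 0.20486794]), 'eef_rot': array([-3.14038593e+00, -8.49242961e-05,  2.77183823e+00]), 'force': array([ 0.01844619, -0.2974906 , -0.00091736]), 'moment': array([-0.05003866,  0.03698541,  0.01188478]), 'grip_width': 0.09442087630687795} -0.0188
scene [[0.425, 0.592, -0.685, 1.554], [0.905, -0.269, 0.329, -0.47], [0.01, -0.76, -0.65, 1.059], [0.0, 0.0, 0.0, 1.0]] 513.3124132460205 315.72693639674685 210.78879300791758
screw_axis [(0.54, 345, 200, [0.429, 0.176, -0.003]), (0.44, 290, 224, [0.592, -0.085, 0.124])]
crank_grip [(0.82, 339, 182, [0.484, 0.119, 0.13])]
jaw_face [(0.73, 292, 215, [0.591, -0.078, 0.156]), (0.6, 288, 249, [0.616, -0.102, 0.058])]
fixed_jaw [(0.69, 27
[... 1026 characters left out ...]
, -0.117, 0.137])]
rim [(0.84, 347, 239, [0.418, -0.114, 0.072]), (0.35, 339, 196, [0.555, -0.078, 0.143])]
stand [(0.76, 335, 203, [0.53, -0.068, 0.133]), (0.38, 413, 252, [0.382, -0.35, 0.006])]
turntable [(0.6, 333, 198, [0.549, -0.061, 0.135])]
bracket [(0.88, 243, 164, [0.67, 0.247, 0.061]), (0.82, 245, 192, [0.566, 0.23, 0.107]), (0.56, 338, 194, [0.557, -0.076, 0.158])]
wrist [[0.361, 0.899, 0.247, 0.128], [0.932, -0.348, -0.096, 0.541], [-0.001, 0.265, -0.964, 0.385], [0.0, 0.0, 0.0, 1.0]] 291.6711851939759 318.1281805826888 197.79114519630483
screw_axis []
crank_grip [(0.21, 364, 372, [0.186, 0.53, 0.329])]
jaw_face []
fixed_jaw []
boss_end []
rim []
stand []
turntable []
bracket []
```

View pics/scene0.png

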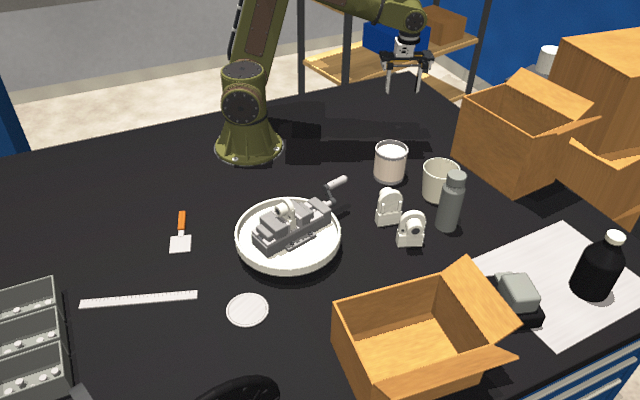

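View pics/top0.png

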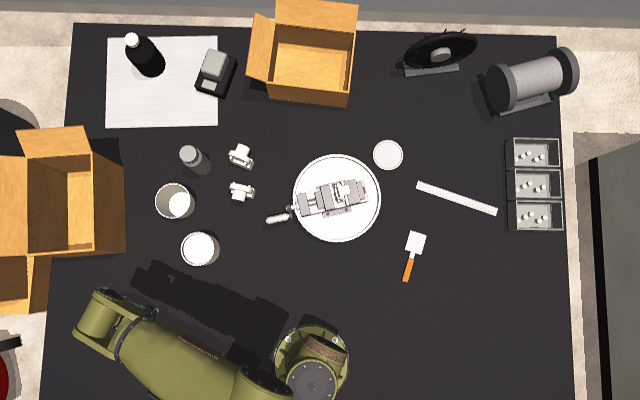

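```bash
python3 - <<'E'
from h import *
p=shot('top'); save(p,'topz.png',(250,140,430,260),4)
C=cloud(p)
# rim points
z=C[:,:,2]; m=(z>0.066)&(z<0.08)&(abs(C[:,:,0]-.56)<.2)&(abs(C[:,:,1]+.07)<.2)
P=C[m]
# robust circle
rng=np.random.default_rng(0); best=0
for _ in range(3000):
    a=P[rng.integers(0,len(P),3)][:,:2]
    A=np.c_[2*a,np.ones(3)]
    try: s=np.linalg.solve(A,(a**2).sum(1))
    except: continue
    r=np.sqrt(max(s[2]+s[0]**2+s[1]**2,0))
    if abs(r-.146)>.006: continue
    n=(abs(np.hypot(*(P[:,:2]-s[:2]).T)-.146)<.005).sum()
    if n>best: best=n;bs=s[:2]
print(len(P),best,bs)
q=P[abs(np.hypot(*(P[:,:2]-bs).T)-.146)<.006]
A=np.c_[2*q[:,:2],np.ones(len(q))]; s=np.linalg.lstsq(A,(q[:,:2]**2).sum(1),rcond=None)[0]; print(s[:2],np.sqrt(s[2]+s[0]**2+s[1]**2))
p2=shot('scene'); save(p2,'scenez.png',(200,130,400,290),4)
E
```

```text
716 628 [ 0.55792149 -0.07503543]
[ 0.55773688 -0.07502212] 0.14562384795106315
```

View pics/topz.png

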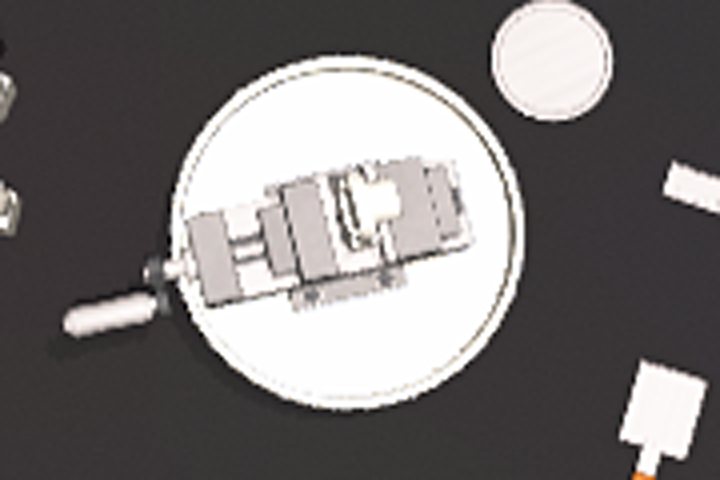

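View pics/scenez.png

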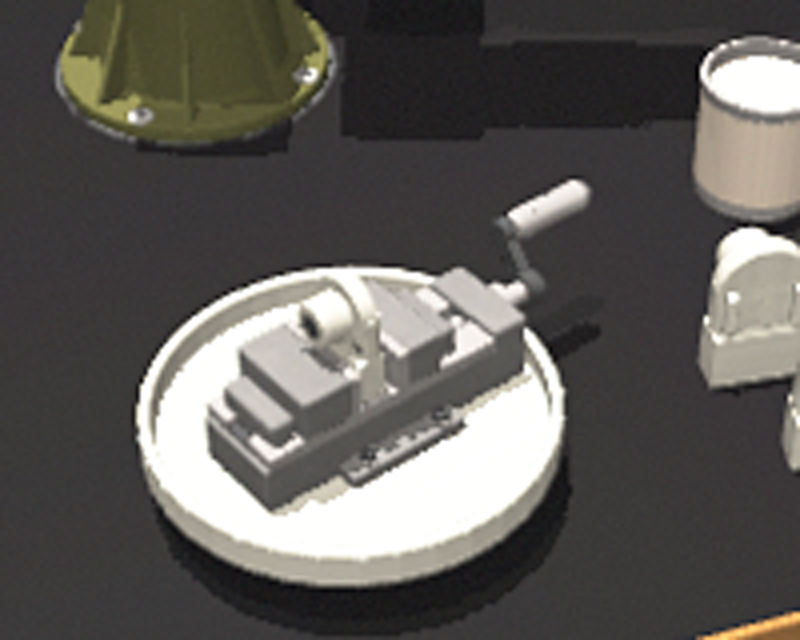

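```bash
cat > meas.py <<'E'
from h import *
def vise_yaw(p,c,zlo=.127,zhi=.141,guess=None):
    C=cloud(p); z=C[:,:,2]; r=np.hypot(C[:,:,0]-c[0],C[:,:,1]-c[1])
    P=C[(z>zlo)&(z<zhi)&(r<.125)]
    best=None
    return P
def fit(P,c,guess,w=(.042,)):
    # maximise sharpness: edges of box: minimise extent in x' (turntable) using percentiles
    best=(9,0)
    for a in np.arange(guess-.3,guess+.3,.004):
        u=(P[:,0]-c[0])*np.cos(a)+(P[:,1]-c[1])*np.sin(a)
        w=np.percentile(u,98)-np.percentile(u,2)
        if w<best[0]: best=(w,a,np.percentile(u,2),np.percentile(u,98))
    return best
E
python3 - <<'E'
from meas import *
c=np.array([.5577,-.075])
for n in ['top','scene']:
    p=shot(n)
    P=vise_yaw(p,c); print(n,len(P),P.mean(0),fit(P,c,.15))
    r=cv2.minAreaRect(P[:,:2].astype(np.float32)*1000); print(r)
    a=.17
    C=cloud(p); d=C[:,:,:2]-c
    for a in [fit(P,c,.15)[1]]:
        x=d[:,:,0]*np.cos(a)+d[:,:,1]*np.sin(a); y=-d[:,:,0]*np.sin(a)+d[:,:,1]*np.cos(a)
        m=(y>.18)&(y<.26)&(abs(x)<.08)&(C[:,:,2]>.02)
        G=np.c_[x[m],y[m],C[:,:,2][m]]; print('grip',len(G),G.mean(0),G.min(0),G.max(0))
        q=C[m]; v=np.linalg.svd(q-q.mean(0))[2][0]; print('axis',v, 'yaw',np.arctan(-v[0]/v[1]))
        yy=y[(C[:,:,2]>.128)&(C[:,:,2]<.14)&(abs(x)<.04)]; print(np.histogram(yy,bins=np.arange(-.1,.14,.01))[0])
E
```

```text
top 595 [ 0.55826118 -0.08193024  0.13484414] (np.float64(0.07696442004017273), np.float64(0.24600000000000036), np.float64(-0.038421673157462366), np.float64(0.03854274688271036))
((558.9490966796875, -79.2513427734375), (80.27452087402344, 150.4341278076172), 14.966196060180664)
grip 141 [-0.03125371  0.21192728  0.13301576] [-0.042293    0.18007253  0.11856733] [-0.01894188  0.24554483  0.14324421]
axis [-0.23283697  0.97214662 -0.02679374] yaw 0.23507979625968004
[ 0  0  0 58 66 66 39 40  4  4 19 56 63 70 69  7  2  1  0  0  0  0  0]
scene 637 [ 0.56888593 -0.09662388  0.1340155 ] (np.float64(0.07642270836920323), np.float64(0.23000000000000034), np.float64(-0.038344888334895674), np.float64(0.038077820034307555))
((557.324462890625, -88.23240661621094), (87.03697967529297, 122.18534851074219), 13.918363571166992)
grip 118 [-0.03249318  0.20875987  0.12972828] [-0.04661434  0.18012552  0.11408752] [-0.02376844  0.243448    0.13933367]
axis [ 0.26057307 -0.96540588  0.00965174] yaw 0.2636283017111174
[ 0  0 36 86 67 76 67 44 37 11  6 33 41 67 33  0  0  0  0  0  0  0  0]
```

Call:
servo_tool:
  rows:
    - [0.277, -0.381, 0.045, 0, 0, -0.956, 1]
    - [0.277, -0.381, 0.045, 0, 0, -0.956, 1]
    - [0.277, -0.381, 0.045, 0, 0, -0.956, 1]
    - [0.277, -0.381, 0.045, 0, 0, -0.956, 1]
    - [0.277, -0.381, 0.045, 0, 0, -0.956, 1]
    - [0.277, -0.381, 0.045, 0, 0, -0.956, 1]
    - [0.277, -0.381, 0.045, 0, 0, -0.956, 1]
    - [0.277, -0.381, 0.045, 0, 0, -0.956, 1]
  newtons: 30

```text
time_s: 2.37
ee_pos: [0.3947, 0.2426, 0.2376]
eef_rot: [3.141, -0.0, 1.809]
force: [0.4, -0.0, 0.2]
grip_width: 0.0939
```

Call:
servo_tool:
  rows:
    - [0.081, -0.111, 0.008, 0, 0, 0.007, 1]
    - [0.081, -0.111, 0.008, 0, 0, 0.007, 1]
    - [0.081, -0.111, 0.008, 0, 0, 0.007, 1]
    - [0.081, -0.111, 0.008, 0, 0, 0.007, 1]
    - [0.081, -0.111, 0.008, 0, 0, 0.007, 1]
    - [0.081, -0.111, 0.008, 0, 0, 0.007, 1]
    - [0.081, -0.111, 0.008, 0, 0, 0.007, 1]
    - [0.081, -0.111, 0.008, 0, 0, 0.007, 1]

```text
time_s: 3.03
ee_pos: [0.4751, 0.1326, 0.2457]
eef_rot: [3.141, -0.0, 1.818]
force: [1.1, -0.5, -0.4]
grip_width: 0.0938
```

```bash
python3 - <<'E'
from meas import *
from scipy.optimize import least_squares
c=np.array([.5577,-.075]); a=.245
o=ctrl.get_obs(); print(o['time_s'],o['ee_pos'],o['eef_rot'],o['qpos'].round(2))
p=shot('wrist'); save(p,'w1.png')
C=cloud(p); d=C[:,:,:2]-c
x=d[:,:,0]*np.cos(a)+d[:,:,1]*np.sin(a); y=-d[:,:,0]*np.sin(a)+d[:,:,1]*np.cos(a); z=C[:,:,2]
m=(y>.185)&(y<.24)&(abs(x)<.06)&(z>.06)&(z<.17)&(p['depth']>0)
G=np.c_[x[m],y[m],z[m]]; print(len(G),G.min(0),G.max(0),G.mean(0))
# cylinder r=12 fit: center x0,z0 at y=.21, slopes
f=lambda s: np.hypot(G[:,0]-s[0]-s[2]*(G[:,1]-.21),G[:,2]-s[1]-s[3]*(G[:,1]-.21))-.012
r=least_squares(f,[-.03,.123,0,0],loss='soft_l1',f_scale=.002); print(r.x,np.abs(r.fun).mean())
m2=(y>.15)&(y<.3)&(abs(x-r.x[0])<.02)&(abs(z-r.x[1])<.02); print('y',np.percentile(y[m2],[1,99]))
for n in ['crank_grip','screw_axis']: print(n,[(q['p'],q['at'][0]*640,q['at'][1]*400) for q in cams.place_of(p,n)])
E
```

```text
3.0333 [0.47506415 0.13263414 0.24566215] [ 3.14096634e+00 -3.11735290e-04  1.81753656e+00] [ 0.2   0.14  1.62  0.    1.38 -0.05]
1065 [-0.04320657  0.18508491  0.12173699] [-0.01958262  0.23999183  0.13706666] [-0.03134507  0.21312502  0.13303061]
[-0.03144298  0.12323018 -0.00593207 -0.00277427] 0.0005406746769135825
y [0.16089238 0.24540934]
crank_grip [(0.77, 313.984, 206.99999999999997), (0.4, 339.776, 350.4)]
screw_axis []
```

View pics/w1.png

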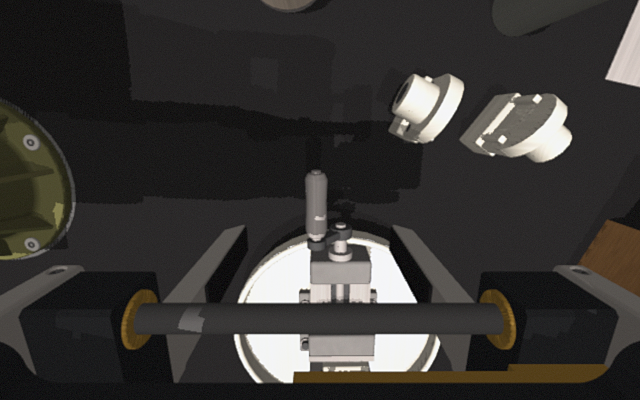

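Call:
servo_tool:
  rows:
    - [-0.001, -0.005, -0.04, 0, 0, 0, 1]
    - [-0.001, -0.005, -0.08, 0, 0, 0, 1]
    - [-0.001, -0.005, -0.12, 0, 0, 0, 1]
    - [-0.001, -0.005, -0.142, 0, 0, 0, 1]
    - [-0.001, -0.005, -0.142, 0, 0, 0, -1]
    - [-0.001, -0.005, -0.142, 0, 0, 0, -1]
    - [-0.001, -0.005, -0.142, 0, 0, 0, -1]
    - [-0.001, -0.005, -0.142, 0, 0, 0, -1]
  newtons: 35

```text
time_s: 3.85
ee_pos: [0.4753, 0.1278, 0.1057]
eef_rot: [3.138, -0.0, 1.818]
force: [0.3, 0.0, -0.1]
grip_width: 0.0711
```

```bash
cat > plan.py <<'E'
from h import *
import sys
def plan(t0,t1,S=(.5044,.1354),a=.248,r=.045,z0=.071,n=8,rel=True):
    o=ctrl.get_obs(); e=o['ee_pos']
    print('t',o['time_s'],e.round(4),'F',o['force'].round(1),'M',o['moment'].round(2),'w',round(o['grip_width'],4),'yaw',o['eef_rot'][2].round(3))
    for k in range(1,n+1):
        t=t0+(t1-t0)*k/n
        P=np.array([S[0]-r*np.sin(t)*np.cos(a),S[1]-r*np.sin(t)*np.sin(a),z0+r*np.cos(t)])
        print(round(t,2),(P-e).round(3).tolist())
if __name__=='__main__': plan(float(sys.argv[1]),float(sys.argv[2]))
E
python3 plan.py .757 1.9
```

```text
t 3.85 [0.4753 0.1278 0.1057] F [ 0.3  0.  -0.1] M [-0.04  0.05 -0.01] w 0.0711 yaw 1.818
0.9 [-0.005, -0.001, -0.007]
1.04 [-0.009, -0.002, -0.012]
1.19 [-0.011, -0.003, -0.018]
1.33 [-0.013, -0.003, -0.024]
1.47 [-0.014, -0.003, -0.03]
1.61 [-0.014, -0.003, -0.037]
1.76 [-0.014, -0.003, -0.043]
1.9 [-0.012, -0.003, -0.049]
```

Fingers still closing; wait.

Call:
servo_tool:
  rows:
    - [-0.001, 0, -0.002, 0, 0, 0, -1]
    - [-0.001, 0, -0.002, 0, 0, 0, -1]
    - [-0.001, 0, -0.002, 0, 0, 0, -1]
    - [-0.001, 0, -0.002, 0, 0, 0, -1]
    - [-0.001, 0, -0.002, 0, 0, 0, -1]
    - [-0.001, 0, -0.002, 0, 0, 0, -1]
    - [-0.001, 0, -0.002, 0, 0, 0, -1]
    - [-0.001, 0, -0.002, 0, 0, 0, -1]

```text
time_s: 4.52
ee_pos: [0.4742, 0.1278, 0.1037]
eef_rot: [3.138, -0.0, 1.818]
force: [-1.2, -0.4, 1.4]
grip_width: 0.0231
```

```bash
python3 plan.py .757 1.8
```

```text
t 4.5167 [0.4742 0.1278 0.1037] F [-1.2 -0.4  1.4] M [-0.08  0.29  0.04] w 0.0231 yaw 1.818
0.89 [-0.004, -0.001, -0.004]
1.02 [-0.007, -0.002, -0.009]
1.15 [-0.01, -0.002, -0.014]
1.28 [-0.012, -0.003, -0.02]
1.41 [-0.013, -0.003, -0.025]
1.54 [-0.013, -0.003, -0.031]
1.67 [-0.013, -0.003, -0.037]
1.8 [-0.012, -0.003, -0.043]
```

Gripped (23 mm). First arc.

Call:
servo_tool:
  rows:
    - [-0.004, -0.001, -0.004, 0, 0, 0, -1]
    - [-0.007, -0.002, -0.009, 0, 0, 0, -1]
    - [-0.01, -0.002, -0.014, 0, 0, 0, -1]
    - [-0.012, -0.003, -0.02, 0, 0, 0, -1]
    - [-0.013, -0.003, -0.025, 0, 0, 0, -1]
    - [-0.013, -0.003, -0.031, 0, 0, 0, -1]
    - [-0.013, -0.003, -0.037, 0, 0, 0, -1]
    - [-0.012, -0.003, -0.043, 0, 0, 0, -1]

```text
time_s: 5.18
ee_pos: [0.4617, 0.1249, 0.0598]
eef_rot: [3.139, -0.0, 1.818]
force: [-5.1, 1.4, 0.5]
grip_width: 0.0231
```

```bash
python3 plan.py 1.8 3.0
```

```text
t 5.1833 [0.4617 0.1249 0.0598] F [-5.1  1.4  0.5] M [ 0.35  0.83 -0.11] w 0.0231 yaw 1.818
1.95 [0.002, 0.0, -0.005]
2.1 [0.005, 0.001, -0.011]
2.25 [0.009, 0.002, -0.017]
2.4 [0.013, 0.003, -0.022]
2.55 [0.018, 0.004, -0.026]
2.7 [0.024, 0.006, -0.029]
2.85 [0.03, 0.007, -0.032]
3.0 [0.037, 0.009, -0.033]
```

Call:
servo_tool:
  rows:
    - [0.002, 0, -0.005, 0, 0, 0, -1]
    - [0.005, 0.001, -0.011, 0, 0, 0, -1]
    - [0.009, 0.002, -0.017, 0, 0, 0, -1]
    - [0.013, 0.003, -0.022, 0, 0, 0, -1]
    - [0.018, 0.004, -0.026, 0, 0, 0, -1]
    - [0.024, 0.006, -0.029, 0, 0, 0, -1]
    - [0.03, 0.007, -0.032, 0, 0, 0, -1]
    - [0.037, 0.009, -0.033, 0, 0, 0, -1]

```text
time_s: 5.85
ee_pos: [0.4984, 0.1341, 0.0255]
eef_rot: [3.141, -0.001, 1.818]
force: [-4.0, 1.2, -9.3]
grip_width: 0.0229
```

```bash
python3 plan.py 3.0 4.2
```

```text
t 5.85 [0.4984 0.1341 0.0255] F [-4.   1.2 -9.3] M [ 0.24  0.75 -0.21] w 0.0229 yaw 1.818
3.15 [0.006, 0.001, 0.0]
3.3 [0.013, 0.003, 0.001]
3.45 [0.019, 0.005, 0.003]
3.6 [0.025, 0.006, 0.005]
3.75 [0.031, 0.008, 0.009]
3.9 [0.036, 0.009, 0.013]
4.05 [0.04, 0.01, 0.018]
4.2 [0.044, 0.011, 0.023]
```

Call:
servo_tool:
  rows:
    - [0.006, 0.001, 0, 0, 0, 0, -1]
    - [0.013, 0.003, 0.001, 0, 0, 0, -1]
    - [0.019, 0.005, 0.003, 0, 0, 0, -1]
    - [0.025, 0.006, 0.005, 0, 0, 0, -1]
    - [0.031, 0.008, 0.009, 0, 0, 0, -1]
    - [0.036, 0.009, 0.013, 0, 0, 0, -1]
    - [0.04, 0.01, 0.018, 0, 0, 0, -1]
    - [0.044, 0.011, 0.023, 0, 0, 0, -1]

```text
time_s: 6.52
ee_pos: [0.5431, 0.1452, 0.0497]
eef_rot: [3.14, -0.001, 1.817]
force: [-5.1, -1.8, -0.4]
grip_width: 0.0231
```

```bash
python3 plan.py 4.2 5.4;  python3 - <<'E'
from h import *
p=shot('top'); save(p,'t2.png',(250,140,430,260),4)
p=shot('scene'); save(p,'s2.png',(220,130,400,290),4)
E
```

```text
t 6.5167 [0.5431 0.1452 0.0497] F [-5.1 -1.8 -0.4] M [-0.28  0.92 -0.16] w 0.0231 yaw 1.817
4.35 [0.002, 0.001, 0.005]
4.5 [0.004, 0.001, 0.012]
4.65 [0.005, 0.001, 0.018]
4.8 [0.005, 0.001, 0.025]
4.95 [0.004, 0.001, 0.032]
5.1 [0.002, 0.0, 0.038]
5.25 [-0.001, -0.0, 0.044]
5.4 [-0.005, -0.001, 0.05]
```

View pics/s2.png

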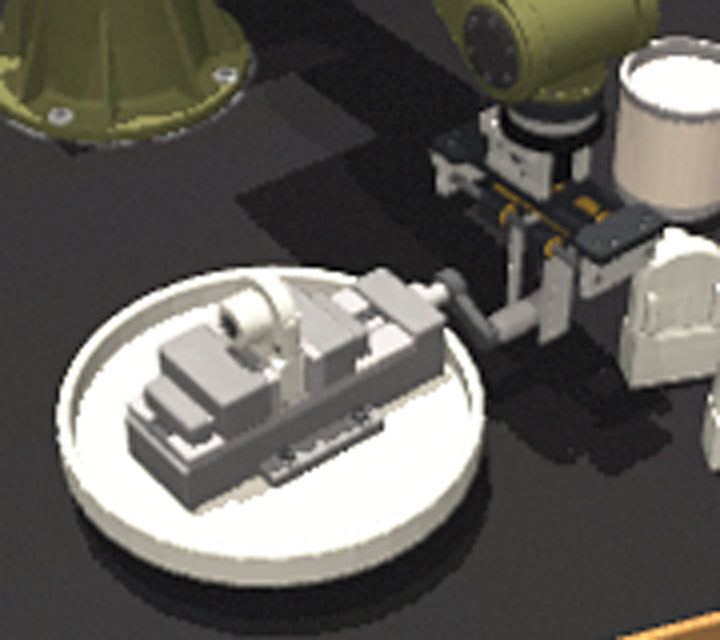

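Call:
servo_tool:
  rows:
    - [0.002, 0.001, 0.005, 0, 0, 0, -1]
    - [0.004, 0.001, 0.012, 0, 0, 0, -1]
    - [0.005, 0.001, 0.018, 0, 0, 0, -1]
    - [0.005, 0.001, 0.025, 0, 0, 0, -1]
    - [0.004, 0.001, 0.032, 0, 0, 0, -1]
    - [0.002, 0, 0.038, 0, 0, 0, -1]
    - [-0.001, 0, 0.044, 0, 0, 0, -1]
    - [-0.005, -0.001, 0.05, 0, 0, 0, -1]

```text
time_s: 7.28
ee_pos: [0.5378, 0.1436, 0.1003]
eef_rot: [3.14, -0.0, 1.817]
force: [-5.2, -4.2, -9.9]
grip_width: 0.023
```

```bash
python3 plan.py 5.4 6.6
```

```text
t 7.2833 [0.5378 0.1436 0.1003] F [-5.2 -4.2 -9.9] M [-0.88  0.89 -0.26] w 0.023 yaw 1.817
5.55 [-0.004, -0.001, 0.004]
5.7 [-0.009, -0.002, 0.008]
5.85 [-0.015, -0.004, 0.012]
6.0 [-0.021, -0.005, 0.014]
6.15 [-0.028, -0.007, 0.015]
6.3 [-0.034, -0.008, 0.016]
6.45 [-0.041, -0.01, 0.015]
6.6 [-0.047, -0.012, 0.014]
```

Call:
servo_tool:
  rows:
    - [-0.004, -0.001, 0.004, 0, 0, 0, -1]
    - [-0.009, -0.002, 0.008, 0, 0, 0, -1]
    - [-0.015, -0.004, 0.012, 0, 0, 0, -1]
    - [-0.021, -0.005, 0.014, 0, 0, 0, -1]
    - [-0.028, -0.007, 0.015, 0, 0, 0, -1]
    - [-0.034, -0.008, 0.016, 0, 0, 0, -1]
    - [-0.041, -0.01, 0.015, 0, 0, 0, -1]
    - [-0.047, -0.012, 0.014, 0, 0, 0, -1]

```text
time_s: 7.95
ee_pos: [0.4905, 0.1316, 0.1142]
eef_rot: [3.139, -0.0, 1.818]
force: [4.7, 1.8, -14.3]
grip_width: 0.023
```

```bash
python3 plan.py 6.6 7.4
```

```text
t 7.95 [0.4905 0.1316 0.1142] F [  4.7   1.8 -14.3] M [ 0.32 -0.76  0.28] w 0.023 yaw 1.818
6.7 [-0.004, -0.001, -0.002]
6.8 [-0.008, -0.002, -0.004]
6.9 [-0.011, -0.003, -0.006]
7.0 [-0.015, -0.003, -0.009]
7.1 [-0.018, -0.004, -0.012]
7.2 [-0.021, -0.005, -0.016]
7.3 [-0.023, -0.006, -0.02]
7.4 [-0.025, -0.006, -0.023]
```

Call:
servo_tool:
  rows:
    - [-0.004, -0.001, -0.003, 0, 0, 0, -1]
    - [-0.008, -0.002, -0.005, 0, 0, 0, -1]
    - [-0.011, -0.003, -0.008, 0, 0, 0, -1]
    - [-0.015, -0.003, -0.011, 0, 0, 0, -1]
    - [-0.018, -0.004, -0.014, 0, 0, 0, -1]
    - [-0.021, -0.005, -0.018, 0, 0, 0, -1]
    - [-0.023, -0.006, -0.021, 0, 0, 0, -1]
    - [-0.025, -0.006, -0.025, 0, 0, 0, -1]

```text
time_s: 8.62
ee_pos: [0.4656, 0.1259, 0.0903]
eef_rot: [3.137, -0.001, 1.818]
force: [-3.9, -1.8, 4.0]
grip_width: 0.023
```

```bash
python3 plan.py 7.4 8.1;python3 - <<'E'
from meas import *
p=shot('scene'); save(p,'s3.png',(220,130,400,290),4)
p=shot('top'); save(p,'t3.png',(250,140,430,260),4)
c=np.array([.5577,-.075]);P=vise_yaw(p,c); print(len(P),fit(P,c,.25))
E
```

```text
t 8.6167 [0.4656 0.1259 0.0903] F [-3.9 -1.8  4. ] M [-0.33  0.79 -0.16] w 0.023 yaw 1.818
7.49 [-0.002, -0.001, -0.003]
7.58 [-0.003, -0.001, -0.007]
7.66 [-0.004, -0.001, -0.011]
7.75 [-0.005, -0.002, -0.015]
7.84 [-0.005, -0.002, -0.019]
7.92 [-0.005, -0.002, -0.023]
8.01 [-0.004, -0.001, -0.026]
8.1 [-0.003, -0.001, -0.03]
581 (np.float64(0.07658233863637492), np.float64(0.21800000000000025), np.float64(-0.038112759523308344), np.float64(0.03846957911306659))
```

View pics/s3.png

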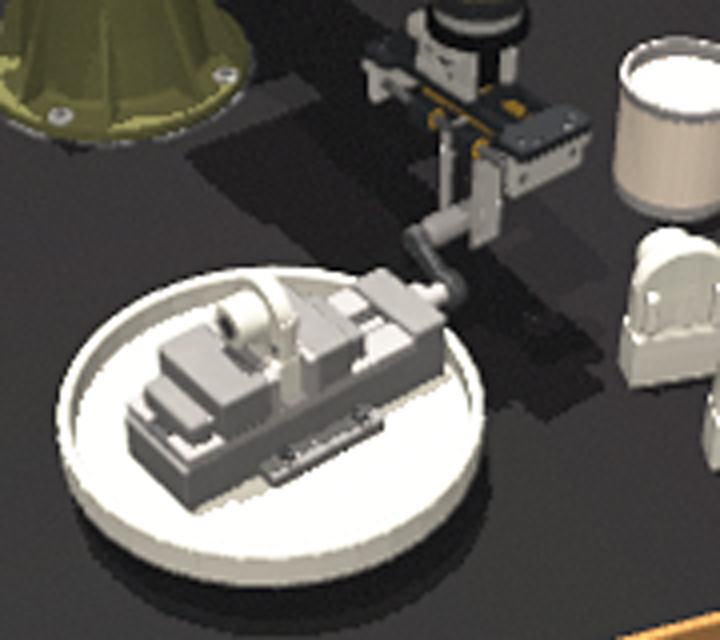

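Call:
servo_tool:
  rows:
    - [-0.002, -0.001, -0.003, 0, 0, 0, -1]
    - [-0.003, -0.001, -0.006, 0, 0, 0, -1]
    - [-0.004, -0.001, -0.01, 0, 0, 0, -1]
    - [-0.004, -0.001, -0.013, 0, 0, 0, -1]
    - [-0.005, -0.002, -0.016, 0, 0, 0, -1]
    - [-0.005, -0.002, -0.02, 0, 0, 0, -1]
    - [-0.004, -0.001, -0.023, 0, 0, 0, -1]
    - [-0.004, -0.001, -0.023, 0, 0, 0, -1]

```text
time_s: 9.38
ee_pos: [0.461, 0.1248, 0.0661]
eef_rot: [3.139, -0.0, 1.818]
force: [-4.4, 1.9, 3.6]
grip_width: 0.0227
```

```bash
python3 plan.py 7.92 8.2
```

```text
t 9.3833 [0.461  0.1248 0.0661] F [-4.4  1.9  3.6] M [ 0.3   0.68 -0.15] w 0.0227 yaw 1.818
7.96 [-0.0, -0.0, 0.0]
7.99 [0.0, -0.0, -0.001]
8.03 [0.0, -0.0, -0.003]
8.06 [0.001, -0.0, -0.004]
8.09 [0.001, -0.0, -0.006]
8.13 [0.001, 0.0, -0.007]
8.16 [0.002, 0.0, -0.009]
8.2 [0.002, 0.0, -0.01]
```

Call:
servo_tool:
  rows:
    - [0, 0, -0.001, 0, 0, 0, -1]
    - [0, 0, -0.003, 0, 0, 0, -1]
    - [0, 0, -0.004, 0, 0, 0, -1]
    - [0, 0, -0.005, 0, 0, 0, -1]
    - [0, 0, -0.006, 0, 0, 0, -1]
    - [0.001, 0, -0.007, 0, 0, 0, -1]
    - [0.001, 0, -0.008, 0, 0, 0, -1]
    - [0.001, 0, -0.008, 0, 0, 0, -1]

```text
time_s: 10.05
ee_pos: [0.4637, 0.1258, 0.0604]
eef_rot: [3.134, -0.001, 1.818]
force: [-8.2, 7.1, 31.5]
grip_width: 0.0232
```

```bash
python3 - <<'E'
from meas import *
c=np.array([.5577,-.075])
o=ctrl.get_obs();print(o['ee_pos'],o['force'],o['moment'])
p=shot('top');P=vise_yaw(p,c); a=fit(P,c,.22)[1]; print(len(P),fit(P,c,.22))
d=P[:,:2]-c; x=d@[np.cos(a),np.sin(a)]; y=d@[-np.sin(a),np.cos(a)]
print(np.histogram(y[abs(x)<.036],bins=np.arange(-.1,.1,.005))[0])
p=shot('scene'); save(p,'s4.png',(220,130,400,290),4)
C=cloud(p); d=C[:,:,:2]-c; x=d@[np.cos(a),np.sin(a)]; y=d@[-np.sin(a),np.cos(a)]; z=C[:,:,2]
m=(y>.172)&(y<.205)&(abs(x)<.07)&(z>.02)&(z<.15); G=np.c_[x[m],y[m],z[m]]; print(len(G),G.min(0),G.max(0),np.median(G,0))
E
```

```text
[0.46372096 0.12575905 0.06041645] [-8.20154346  7.09916619 31.45517901] [ 1.13502805  1.44677257 -0.17695862]
592 (np.float64(0.07658784731073917), np.float64(0.2400000000000003), np.float64(-0.03864576904528878), np.float64(0.03794207826545039))
[ 0  0  0  0  0  0 19 31 33 28 33 24 18 16 16 20  5  1  1 11 27 34 31 27
 34 34 34 28 12  4  3  3  2  0  0  0  0  0  0]
125 [-0.06925464  0.17235895  0.07265713] [-0.01952419  0.20499746  0.14684088] [-0.03959327  0.20094502  0.09277974]
```

View pics/s4.png

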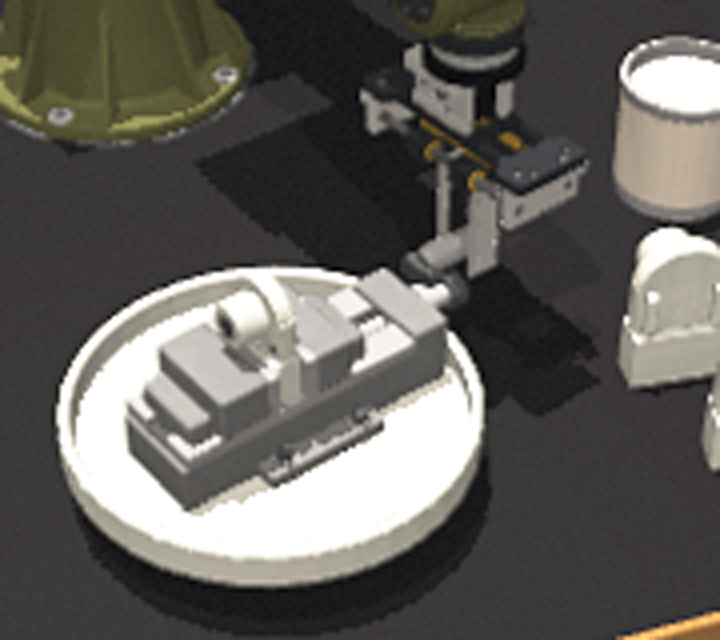

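Call:
servo_tool:
  rows:
    - [0, 0, 0.001, 0, 0, 0, 0.1]
    - [0, 0, 0.001, 0, 0, 0, 0.1]
    - [0, 0, 0.001, 0, 0, 0, 0.1]
    - [0, 0, 0.001, 0, 0, 0, 0.1]
    - [0, 0, 0.001, 0, 0, 0, 0.1]
    - [0, 0, 0.001, 0, 0, 0, 0.1]
    - [0, 0, 0.04, 0, 0, 0, 0.1]
    - [0, 0, 0.08, 0, 0, 0, 0.1]

```text
time_s: 10.82
ee_pos: [0.4624, 0.1254, 0.1397]
eef_rot: [3.14, -0.001, 1.817]
force: [1.0, 0.7, 1.4]
grip_width: 0.0515
```

Call:
servo_tool:
  rows:
    - [0, 0, 0.04, 0, 0, 0, 0.1]
    - [-0.007, -0.035, 0.06, 0, 0, 0, 0.1]
    - [-0.046, -0.236, 0.06, 0, 0, 0, 0.1]
    - [-0.046, -0.236, 0.06, 0, 0, 0, 0.1]
    - [-0.046, -0.236, 0.06, 0, 0, 0, 0.1]
    - [-0.046, -0.236, 0.06, 0, 0, 0, 0.1]
    - [-0.046, -0.236, 0.06, 0, 0, 0, 0.1]
    - [-0.046, -0.236, 0.06, 0, 0, 0, 0.1]

```text
time_s: 11.48
ee_pos: [0.4151, -0.1155, 0.1996]
eef_rot: [3.14, -0.001, 1.812]
force: [1.0, 1.4, 0.5]
grip_width: 0.0516
```

```bash
python3 - <<'E'
from meas import *
o=ctrl.get_obs();print(o['time_s'],o['ee_pos'],o['eef_rot'])
p=shot('wrist'); save(p,'w5.png')
p=shot('scene'); save(p,'s5.png',(200,130,400,290),4)
c=np.array([.5577,-.075]);P=vise_yaw(p,c); print(len(P),fit(P,c,.25))
C=cloud(p);a=.235
d=C[:,:,:2]-c; x=d@[np.cos(a),np.sin(a)]; y=d@[-np.sin(a),np.cos(a)]; z=C[:,:,2]
m=(y>.172)&(y<.25)&(abs(x)<.09)&(z>.02)&(z<.17); G=np.c_[x[m],y[m],z[m]]; print(len(G),G.min(0),G.max(0),np.median(G,0))
q=C[m]; v=np.linalg.svd(q-q.mean(0))[2][0]; print('gripyaw',np.arctan(-v[0]/v[1]))
E
```

```text
11.4833 [ 0.41509717 -0.11551198  0.19963107] [ 3.14008139e+00 -5.38295593e-04  1.81235148e+00]
595 (np.float64(0.07780480327383424), np.float64(0.14600000000000019), np.float64(-0.03697758697206218), np.float64(0.040827216301772065))
142 [-0.05731886  0.17210803  0.08694409] [0.00190274 0.23992559 0.11331961] [-0.03993763  0.20480059  0.1060838 ]
gripyaw 0.26354975629724225
```

View pics/w5.png

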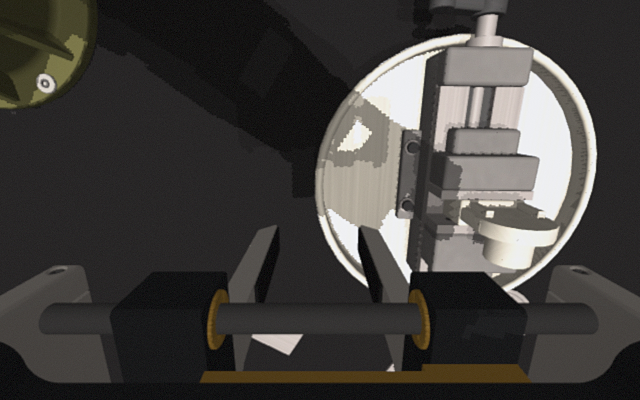

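View pics/s5.png

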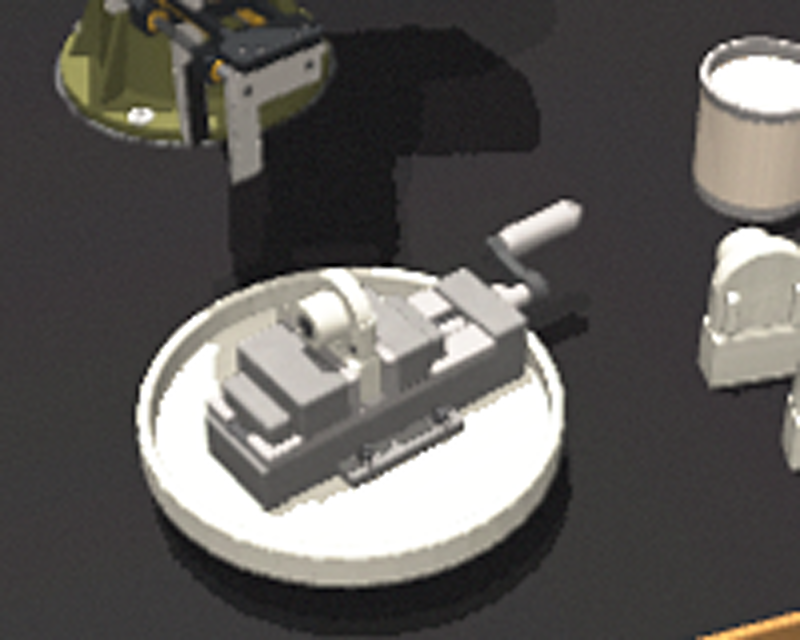

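Call:
servo_tool:
  rows:
    - [0.001, 0.005, -0.04, 0, 0, 0, 0.1]
    - [0.001, 0.0055, -0.08, 0, 0, 0, 0.1]
    - [0.001, 0.0055, -0.12, 0, 0, 0, 0.1]
    - [0.001, 0.0055, -0.143, 0, 0, 0, -0.5]
    - [0.001, 0.0055, -0.143, 0, 0, 0, -1]
    - [0.001, 0.0055, -0.143, 0, 0, 0, -1]
    - [0.001, 0.0055, -0.143, 0, 0, 0, -1]
    - [0.001, 0.0055, -0.143, 0, 0, 0, -1]
  newtons: 40

```text
time_s: 12.25
ee_pos: [0.4181, -0.1061, 0.0583]
eef_rot: [3.137, -0.0, 1.815]
force: [-0.5, -0.4, 0.6]
grip_width: 0.0216
```

Call:
servo_tool:
  rows:
    - [0, 0, 0, 0, 0, 0, -1]
    - [0, 0, 0, 0, 0, 0, -1]
    - [0, 0, 0, 0, 0, 0, -1]
    - [0, 0, 0, 0, 0, 0, -1]
    - [0, 0, 0, 0, 0, 0, -1]
    - [0, 0, 0, 0, 0, 0, -1]
    - [0, 0, 0, 0, 0, 0, -1]
    - [0, 0, 0, 0, 0, 0, -1]

```text
time_s: 12.92
ee_pos: [0.4139, -0.1067, 0.0588]
eef_rot: [-3.136, -0.002, 1.816]
force: [-37.9, -11.3, 23.1]
grip_width: 0.0075
```

```bash
cat > rim.py <<'E'
from meas import *
import sys
def go(dphi,c=(.5577,-.075),n=8,hold=0):
    o=ctrl.get_obs(); e=o['ee_pos']; c=np.array(c)
    print(o['time_s'],e.round(4),o['eef_rot'].round(4),o['force'].round(1),o['moment'].round(2),o['grip_width'].round(4),'r',np.hypot(*(e[:2]-c)).round(4),'q6',o['qpos'][5].round(2))
    d=e[:2]-c
    for k in range(1,n+1):
        f=dphi*k/n; D=R.from_euler('z',f).as_matrix()[:2,:2]
        print(((D@d)-d).round(4).tolist(),round(f,3))
if __name__=='__main__': go(float(sys.argv[1]))
E
python3 rim.py -0.6
python3 - <<'E'
from meas import *
c=np.array([.5577,-.075]); p=shot('top'); save(p,'t6.png',(250,140,430,260),4)
P=vise_yaw(p,c); b=fit(P,c,.25); print(len(P),b); print(cv2.minAreaRect(P[:,:2].astype(np.float32)*1000))
a=b[1];d=P[:,:2]-c; x=d@[np.cos(a),np.sin(a)]; y=d@[-np.sin(a),np.cos(a)]
print(np.histogram(y[x<-.02],bins=np.arange(-.1,.1,.005))[0])
E
```

```text
571 (np.float64(0.07636854573071747), np.float64(0.24200000000000027), np.float64(-0.03837411510600708), np.float64(0.03799443062471039))
((558.9104614257812, -79.79535675048828), (80.23271942138672, 126.07135772705078), 13.397085189819336)
[ 0  0  0  0  0  0  3 11  9  9 10  9  9  9  8  7  4  0  1  1  2  5 11 10
  9  9  8  9  4  0  0  0  0  0  0  0  0  0  0]Traceback (most recent call last):
  File "rim.py", line 10, in <module>
    if __name__=='__main__': go(float(sys.argv[1]))
                             ~~^^^^^^^^^^^^^^^^^^^^
  File "rim.py", line 5, in go
    print(o['time_s'],e.round(4),o['eef_rot'].round(4),o['force'].round(1),o['moment'].round(2),o['grip_width'].round(4),'r',np.hypot(*(e[:2]-c)).round(4),'q6',o['qpos'][5].round(2))
                                                                                                ^^^^^^^^^^^^^^^^^^^^^
AttributeError: 'float' object has no attribute 'round'
```

View pics/t6.png

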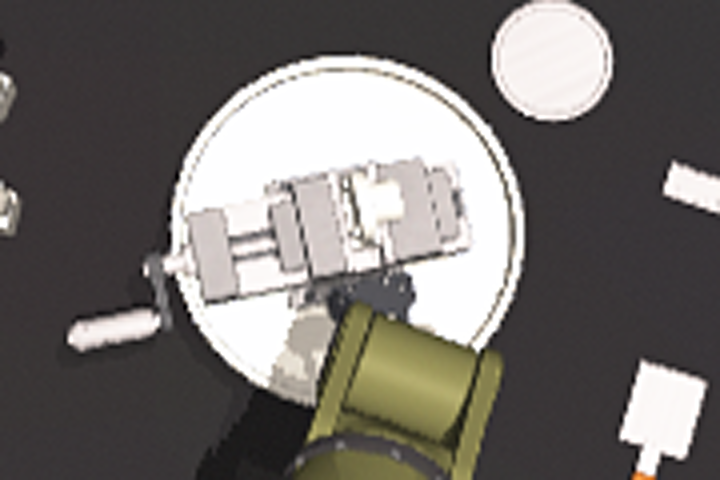

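Call:
servo_tool:
  rows:
    - [0, 0, 0, 0, 0, 0, -1]
    - [0, 0, 0, 0, 0, 0, -1]
    - [0, 0, 0, 0, 0, 0, -1]
    - [0, 0, 0, 0, 0, 0, -1]
    - [0, 0, 0, 0, 0, 0, -1]
    - [0, 0, 0, 0, 0, 0, -1]
    - [0, 0, 0, 0, 0, 0, -1]
    - [0, 0, 0, 0, 0, 0, -1]

```text
time_s: 13.63
ee_pos: [0.4138, -0.1068, 0.0589]
eef_rot: [-3.136, -0.002, 1.816]
force: [-1.6, -3.6, -6.2]
grip_width: 0.0073
```

```bash
sed -i "s/o\['grip_width'\].round(4)/round(o['grip_width'],4)/" rim.py; python3 rim.py -0.6
```

```text
13.6333 [ 0.4138 -0.1068  0.0589] [-3.1355e+00 -1.8000e-03  1.8156e+00] [-1.6 -3.6 -6.2] [-0.84  0.59 -0.22] 0.0073 r 0.1474 q6 -0.58
[-0.002, 0.0109] -0.075
[-0.0031, 0.0219] -0.15
[-0.0035, 0.0329] -0.225
[-0.003, 0.044] -0.3
[-0.0016, 0.0549] -0.375
[0.0005, 0.0658] -0.45
[0.0035, 0.0764] -0.525
[0.0072, 0.0868] -0.6
```

Call:
servo_tool:
  rows:
    - [-0.002, 0.0109, 0, 0, 0, -0.075, -1]
    - [-0.0031, 0.0219, 0, 0, 0, -0.15, -1]
    - [-0.0035, 0.0329, 0, 0, 0, -0.225, -1]
    - [-0.003, 0.044, 0, 0, 0, -0.3, -1]
    - [-0.0016, 0.0549, 0, 0, 0, -0.375, -1]
    - [0.0005, 0.0658, 0, 0, 0, -0.45, -1]
    - [0.0035, 0.0764, 0, 0, 0, -0.525, -1]
    - [0.0072, 0.0868, 0, 0, 0, -0.6, -1]

```text
time_s: 14.3
ee_pos: [0.4218, -0.0201, 0.059]
eef_rot: [-3.138, -0.001, 1.212]
force: [9.7, -12.4, -19.8]
grip_width: 0.0076
```

```bash
python3 rim.py -0.6
```

```text
14.3 [ 0.4218 -0.0201  0.059 ] [-3.1378e+00 -1.3000e-03  1.2121e+00] [  9.7 -12.4 -19.8] [-2.39 -1.79 -0.16] 0.0076 r 0.1466 q6 0.22
[0.0045, 0.01] -0.075
[0.0097, 0.0197] -0.15
[0.0157, 0.0289] -0.225
[0.0223, 0.0377] -0.3
[0.0296, 0.046] -0.375
[0.0374, 0.0537] -0.45
[0.0458, 0.0607] -0.525
[0.0548, 0.0672] -0.6
```

Call:
servo_tool:
  rows:
    - [0.0045, 0.01, -0.001, 0, 0, -0.075, -1]
    - [0.0097, 0.0197, -0.001, 0, 0, -0.15, -1]
    - [0.0157, 0.0289, -0.001, 0, 0, -0.225, -1]
    - [0.0223, 0.0377, -0.001, 0, 0, -0.3, -1]
    - [0.0296, 0.046, -0.001, 0, 0, -0.375, -1]
    - [0.0374, 0.0537, -0.001, 0, 0, -0.45, -1]
    - [0.0458, 0.0607, -0.001, 0, 0, -0.525, -1]
    - [0.0548, 0.0672, -0.001, 0, 0, -0.6, -1]

```text
time_s: 14.97
ee_pos: [0.4777, 0.0467, 0.0589]
eef_rot: [-3.14, -0.002, 0.609]
force: [0.6, -16.2, -0.3]
grip_width: 0.0075
```

```bash
python3 rim.py -0.6; python3 - <<'E'
from h import *
p=shot('top'); save(p,'t7.png',(220,110,430,260),3.5)
p=shot('scene'); save(p,'s7.png',(200,130,400,290),4)
E
```

```text
14.9667 [0.4777 0.0467 0.0589] [-3.1402e+00 -2.0000e-03  6.0880e-01] [  0.6 -16.2  -0.3] [-3.18 -0.14 -0.14] 0.0075 r 0.1456 q6 0.98
[0.0093, 0.0057] -0.075
[0.0191, 0.0106] -0.15
[0.0292, 0.0148] -0.225
[0.0395, 0.0182] -0.3
[0.0501, 0.0209] -0.375
[0.0609, 0.0227] -0.45
[0.0718, 0.0237] -0.525
[0.0827, 0.0239] -0.6
```

View pics/s7.png

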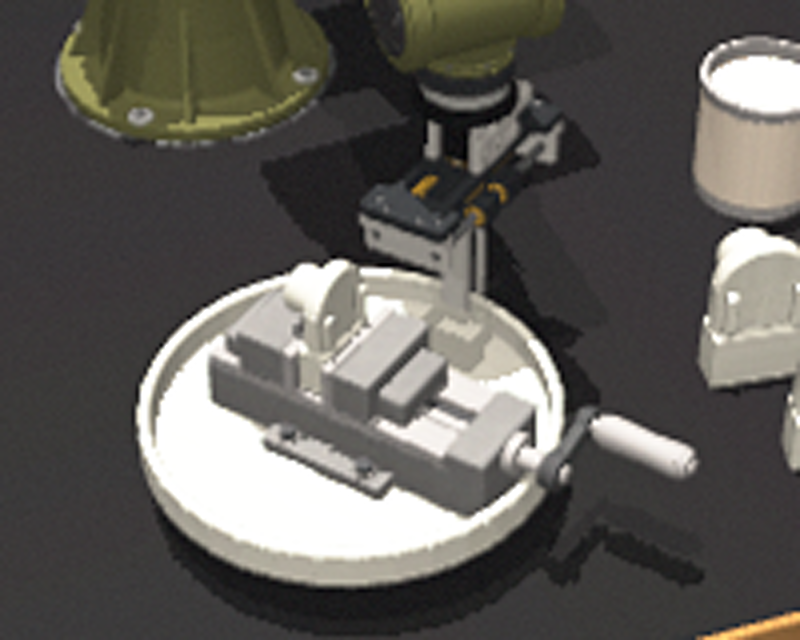

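View pics/t7.png

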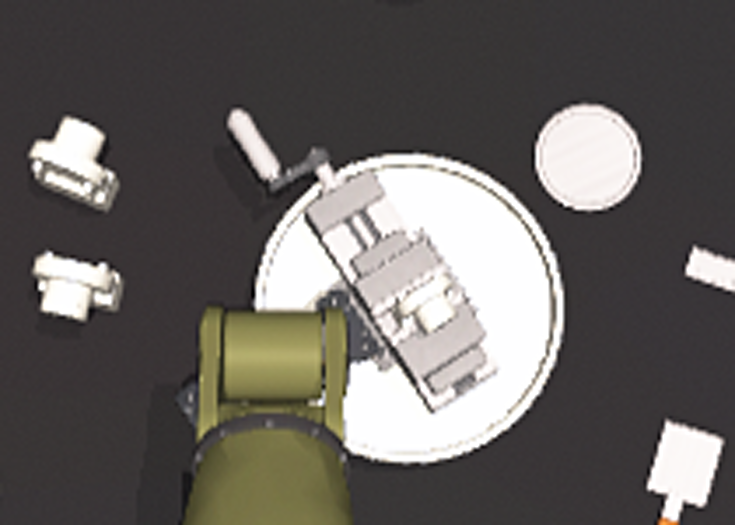

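Call:
servo_tool:
  rows:
    - [0.0093, 0.0055, 0, 0, 0, -0.075, -1]
    - [0.0191, 0.0102, 0, 0, 0, -0.15, -1]
    - [0.0292, 0.0143, 0, 0, 0, -0.225, -1]
    - [0.0395, 0.0176, 0, 0, 0, -0.3, -1]
    - [0.0501, 0.0202, 0, 0, 0, -0.375, -1]
    - [0.0609, 0.0219, 0, 0, 0, -0.45, -1]
    - [0.0718, 0.0228, 0, 0, 0, -0.525, -1]
    - [0.0827, 0.023, 0, 0, 0, -0.6, -1]

```text
time_s: 15.73
ee_pos: [0.5612, 0.0698, 0.0589]
eef_rot: [3.141, -0.002, 0.006]
force: [-8.9, -11.8, 1.5]
grip_width: 0.0074
```

Call:
servo_tool:
  rows:
    - [0, 0, 0, 0, 0, 0, -1]
    - [0, 0, 0, 0, 0, 0, -1]
    - [0, 0, 0, 0, 0, 0, -1]
    - [0, 0, 0, 0, 0, 0, -1]
    - [0, 0, 0, 0, 0, 0, -1]
    - [0, 0, 0, 0, 0, 0, -1]
    - [0, 0, 0, 0, 0, 0, -1]
    - [0, 0, 0, 0, 0, 0, -1]

```text
time_s: 16.4
ee_pos: [0.561, 0.0697, 0.0589]
eef_rot: [3.141, -0.002, 0.006]
force: [4.1, -2.8, -7.5]
grip_width: 0.0079
```

```bash
python3 rim.py 0.0 | head -1; cat > final.py <<'E'
from meas import *
c=np.array([.5577,-.075]); p=shot('top'); save(p,'t8.png',(220,110,430,260),3.5)
P=vise_yaw(p,c); b=fit(P,c,-np.pi/2); print('top',len(P),b,b[1]+np.pi/2); print(cv2.minAreaRect(P[:,:2].astype(np.float32)*1000))
s=shot('scene'); save(s,'s8.png',(200,130,400,290),4)
P=vise_yaw(s,c); b=fit(P,c,-np.pi/2); print('scene',len(P),b,b[1]+np.pi/2)
for n,q in (('top',p),('scene',s)):
    C=cloud(q); d=C[:,:,:2]-c; z=C[:,:,2]
    # vertical side of long bed / crank grip axis
    m=(d[:,:,0]>.172)&(d[:,:,0]<.26)&(abs(d[:,:,1])<.09)&(z>.03)&(z<.17)
    G=C[m]
    g=G[(G[:,0]-c[0])>.185]
    if len(g)>10:
        l=np.polyfit(g[:,0],g[:,1],1); print(n,'grip slope',l[0],len(g))
    # plate above jaws: z .15-.19
    m=(z>.145)&(z<.2)&(np.hypot(d[:,:,0],d[:,:,1])<.06); B=C[m]; 
    if len(B): print(n,'bracket pts',len(B),B.mean(0),cv2.minAreaRect(B[:,:2].astype(np.float32)*1000))
E
python3 final.py
```

```text
16.4 [0.561  0.0697 0.0589] [ 3.1412e+00 -2.2000e-03  6.5000e-03] [ 4.1 -2.8 -7.5] [-0.68 -0.48 -0.27] 0.0079 r 0.1447 q6 1.62
top 567 (np.float64(0.07695985486205342), np.float64(-1.5867963267948964), np.float64(-0.03859988803430148), np.float64(0.03835996682775195)) -0.015999999999999792
((549.1548461914062, -73.99362182617188), (138.2782745361328, 78.66234588623047), 0.3907904624938965)
scene 494 (np.float64(0.07799822552705982), np.float64(-1.5747963267948963), np.float64(-0.033906865438632604), np.float64(0.04409136008842722)) -0.0039999999999997815
top grip slope -0.018227965917047027 108
top bracket pts 178 [ 0.54114821 -0.07703516  0.18016859] ((541.5492553710938, -61.12293243408203), (91.51850128173828, 42.04296112060547), 86.00312805175781)
scene grip slope 0.02232822233713018 191
scene bracket pts 361 [ 0.55080286 -0.07895974  0.17309932] ((546.397216796875, -60.929344177246094), (98.93401336669922, 53.20289993286133), 72.46427154541016)
```

View pics/t8.png

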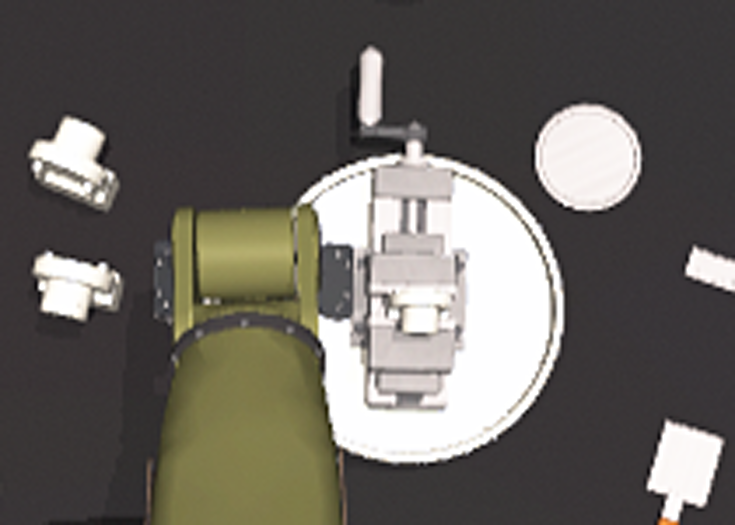

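View pics/s8.png

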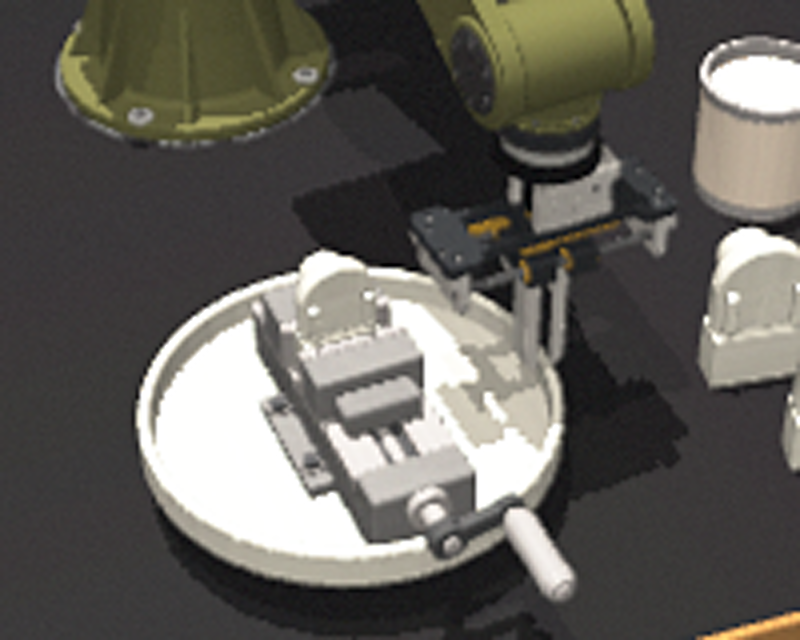

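```bash
cat > lsd.py <<'E'
from meas import *
c=np.array([.5577,-.075])
for n in ['top','scene']:
    p=shot(n); C=cloud(p)
    big=cv2.resize(cv2.cvtColor(p['image'],cv2.COLOR_RGB2GRAY),None,fx=2,fy=2,interpolation=cv2.INTER_CUBIC)
    L=cv2.createLineSegmentDetector(0).detect(big)[0][:,0]/2-0.25
    acc=[]
    for x1,y1,x2,y2 in L:
        u,v=(x1+x2)/2,(y1+y2)/2
        if not(0<=u<640 and 0<=v<400): continue
        z=.12; A=ray_z(p,x1,y1,z);B=ray_z(p,x2,y2,z); M=(A+B)/2
        if np.hypot(*(M[:2]-c))>.13: continue
        d=B-A; l=np.hypot(d[0],d[1])
        if l<.025: continue
        ang=np.arctan2(d[1],d[0]); e=(ang+np.pi/4)%(np.pi/2)-np.pi/4
        if abs(e)<.12: acc.append((e,l,abs(np.cos(ang))>.7,M[:2].round(3),(round(u),round(v))))
    for lab in (True,False):
        q=[a for a in acc if a[2]==lab]
        if q:
            e=np.array([a[0] for a in q]);w=np.array([a[1] for a in q])**2
            print(n,'along x' if lab else 'along y',len(q),'wmean',(e*w).sum()/w.sum(),'med',np.median(e)); print([(round(a[0],3),round(a[1],3),a[3].tolist()) for a in sorted(q,key=lambda a:-a[1])[:9]])
E
python3 lsd.py
```

```text
top along x 18 wmean 0.005250540012837025 med -0.0021347195968406396
[(np.float64(-0.034), np.float64(0.09), [0.56, -0.125]), (np.float64(0.089), np.float64(0.077), [0.566, -0.203]), (np.float64(0.004), np.float64(0.073), [0.584, 0.015]), (np.float64(0.016), np.float64(0.065), [0.574, -0.02]), (np.float64(0.021), np.float64(0.047), [0.485, -0.031]), (np.float64(-0.008), np.float64(0.046), [0.63, -0.038]), (np.float64(0.006), np.float64(0.04), [0.626, -0.032]), (np.float64(0.009), np.float64(0.038), [0.585, 0.009]), (np.float64(-0.039), np.float64(0.034), [0.639, -0.087])]
top along y 10 wmean -0.001638691304165258 med 8.19482168978869e-05
[(np.float64(0.0), np.float64(0.07), [0.495, -0.075]), (np.float64(-0.0), np.float64(0.067), [0.456, -0.07]), (np.float64(-0.027), np.float64(0.062), [0.66, -0.077]), (np.float64(0.001), np.float64(0.051), [0.555, -0.086]), (np.float64(-0.022), np.float64(0.051), [0.474, -0.072]), (np.float64(0.01), np.float64(0.045), [0.488, -0.073]), (np.float64(0.056), np.float64(0.041), [0.573, -0.09]), (np.float64(-0.07), np.float64(0.036), [0.684, -0.065]), (n
[... 181 characters left out ...]
]), (np.float64(-0.008), np.float64(0.095), [0.634, -0.158]), (np.float64(0.002), np.float64(0.075), [0.629, -0.137]), (np.float64(0.013), np.float64(0.061), [0.558, -0.139]), (np.float64(-0.005), np.float64(0.052), [0.645, -0.043]), (np.float64(-0.025), np.float64(0.049), [0.624, -0.153]), (np.float64(-0.104), np.float64(0.049), [0.5, -0.114]), (np.float64(-0.045), np.float64(0.043), [0.566, -0.114]), (np.float64(0.022), np.float64(0.038), [0.655, -0.087])]
scene along y 3 wmean 0.007181788574854093 med 0.0018491660604453841
[(np.float64(-0.0), np.float64(0.076), [0.584, -0.076]), (np.float64(0.002), np.float64(0.052), [0.619, -0.08]), (np.float64(0.075), np.float64(0.029), [0.535, 0.044])]
```

```bash
python3 - <<'E'
from meas import *
from station import hand_in
o=ctrl.get_obs();print(o['time_s'],o['ee_pos'],o['force'].round(1),o['grip_width'])
p=shot('top');C=cloud(p);z=C[:,:,2];x=C[:,:,0];y=C[:,:,1]
for lo,hi in((-.112,-.1),(-.05,-.04)):
    m=(z>.129)&(z<.141)&(y>lo)&(y<hi)&(abs(x-.56)<.1); print(sorted((x[m]*1000).round().astype(int).tolist()))
print(hand_in())
E
```

```text
16.6 [0.56104657 0.06969151 0.05896561] [ 4.  -4.4 -8.1] 0.007642726942795594
[490, 490, 492, 493, 493, 496, 496, 496, 496, 499, 499, 499, 499, 502, 502, 502, 502, 505, 505, 506, 506, 509, 509, 509, 509, 512, 513, 513, 513, 515, 515, 516, 518, 519, 519, 519, 522, 522, 522, 525, 525, 526, 528, 528, 529, 532, 532, 535, 535, 536, 538, 538, 541, 544, 565, 565, 567, 567, 567, 572, 572, 572, 574, 574, 575, 578, 578, 578, 581, 581, 582, 584, 584, 585, 588, 588, 590, 590, 591, 591, 594, 594, 595, 597, 597, 598]
[491, 492, 492, 495, 495, 498, 498, 501, 501, 502, 504, 505, 508, 508, 508, 510, 511, 512, 514, 514, 515, 517, 518, 521, 521, 521, 523, 524, 524, 527, 527, 528, 531, 531, 531, 534, 534, 535, 537, 537, 538, 563, 564, 566, 567, 568, 569, 570, 571, 573, 573, 576, 577, 577, 580, 580, 581, 582, 583, 583, 586, 587, 587, 590, 590, 590, 593, 594, 594, 596, 596, 597, 599, 600, 600]
the job is handed in; nothing more can be done
None
```

I cranked the vise about 1.2 turns until it reached its stop, with about 31 N vertically at the wrist. I then let go, pinched the turntable's rim, turned it about 1.81 rad clockwise, and handed in at 16.6 s, still holding the rim.

**Vise:** After I let go, the crank sat at about 7.6, which matches the expected give-back from 8.0. The jaw gap measured about 21–25 mm from the top camera, whose pixels are about 3 mm, against the 24 mm that means tight.

**Boss direction:** My yaw estimates disagreed a little. The jaw and bed edges gave about 0 ± 0.01 rad. One depth fit gave -0.016 rad, and the crank grip gave -0.018 and +0.022 rad from the two cameras. I took the boss as square to the front within about 0.01–0.02 rad.

**Holding and forces:** At hand-in, the force on the tool was about 10 N and the finger opening was 7.6 mm on the 8 mm rim. The rim grasp closed a few millimetres off centre, so the wrist briefly read about 46 N (38 N along x). I eased it off before turning the table.

**Other things on the bench:** The arm did not go near them and nothing in the pictures looked moved, but I did not measure their positions again at the end.

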